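# Throw the pawl over and let the loaded bench lift down on its crank

## Task

Bring the big sand core on the bench lift gently down until the lift stands on its stop: throw the red pawl lever over, wind the crank up a little so that the pawl springs out of the ratchet wheel, then let the crank turn back slowly under the load, never letting it run, and let go once you feel that the load has come to rest. Do not wrench the pawl lever, do not drive the crank on past the stop, keep the core standing on its plate and leave the other things alone.

Things in the scene. Friction and masses are not known exactly. Their poses are not given: they have to be found in the camera images.
- crank_axis (a point): Axis of the upright crank shaft on top of the green gearbox of the bench lift (height given: 163 mm above the table, the height of the middle of the crank knob). Its x axis points from the crank to the lift column (165 mm away) and its z axis up. The lift is bolted down, placed and turned differently each time. The gearbox is 155 by 150 mm, its cover 90 mm above the table; the column is 196 mm tall.
- knob_mid (a point): Middle of the black upright crank knob: a cylinder of 24 mm diameter and 50 mm height (from 136 to 186 mm above the table) that spins freely on its pin, 75 mm from the crank axis, to be gripped from above. The flat crank arm under it is at 126 to 134 mm. The load always pulls the knob clockwise as seen from above, with 4.5 to 8 N.
- crank_knob: The same black crank knob; its origin is the centre of its lower end, 27 mm below its middle.
- crank (a joint): Angle of the crank, about 0 (down to -0.05) at the start (the pawl holds it there), positive = wound up = anticlockwise from above; 1 rad moves the lift by 20 mm. It must be let back clockwise, between 1.8 and 3.6 rad, until the lift meets its stop. It may be wound up by at most 1.2 rad. It runs away fast if it is let go while the pawl is out.
- pawl_pivot (a point): Pivot axis of the pawl and its lever on the gearbox cover (height given: 135 mm, the height of the middle of the red peg). Its axes are those of the crank axis: x towards the column, z up.
- peg_mid (a point): Middle of the red upright peg at the end of the pawl lever: 14 mm diameter, 31 mm tall (from 118 to 149 mm above the table), 60 mm from the pivot, standing free beside the gearbox; it can be pinched from above or pushed.
- pawl_stop: Steel stop pin of 8 mm diameter and 31 mm height, standing on the gearbox cover 30 mm from the pivot, that the pawl lever meets when it is thrown fully over; its origin is the centre of its foot. Pressing the lever on against it with more than 50 N (some 25 to 30 N at the peg) would bend it.
- pawl_lever (a joint): Angle of the pawl lever: 0 = pawl pressed into the wheel (start), 0.6 = thrown fully over, against the stop pin; it grows clockwise as seen from above, so that the peg goes away from the column. It turns against a friction of about 4 N at the peg and stays where it is left. Over means more than 0.45.
- pawl (a joint): Angle of the brass pawl against its lever, to which a spring joins it: about 0 when it follows the lever, about minus the lever's angle while a loaded tooth still holds its nose (the teeth are undercut: it cannot be lifted out under load). With the lever over, the pawl springs out by itself (back to about 0) when the crank is wound up by about 0.1 to 0.2 rad.
- pawl_nose (a point): Nose of the brass pawl, in the teeth of the ratchet wheel (50 mm radius) at the start, about 25 mm out of them when it has sprung out.
- lift (a joint): Height of the lift in m against the start, positive up. It ends on a yellow stop collar clamped to the column, set at a different height each time and not measured: 38 to 70 mm below the start. There the pull on the crank vanishes.
- plate_top (a point): Centre of the top of the lift's 120 x 120 mm aluminium load plate, 107 mm above the table at the start.
- lift_plate: The lift's blue carriage with its load plate; its origin lies on the crank axis, at table height at the start. With the core on it and standing on the stop it carries 27 to 40 N in all; more than 120 N (crank driven on past the stop with some 20 N) would strain the rack.
- core_mid (a point): Middle of the big sand core, 92 mm wide and 148 mm tall, that stands loose on the load plate. It is not to be touched.
- small_core: Small sand core, 38 mm wide and 62 mm tall, standing on the table: leave it alone.
- sanding_block: Sanding block, 66 x 112 x 32 mm, on the table: leave it alone.
- tall_core: Plain round sand core, 28 mm thick and 78 mm tall, standing on the table: leave it alone.
- wood_wedge: Wooden wedge, 30 x 90 x 24 mm, lying on the table: leave it alone.
There are look-alikes about, which are no part of the job. Of the things that look like the part that bears core_mid, the middle-sized one is meant.

How it is judged:
By the outcome, as a careful person would: the job done as asked, in the order asked, and still so for the second after the job is handed in, with the robot touching nothing.
It also fails if it takes over 72 s, if anything falls off the work surface, if the arm or the gripper's body presses on something with over 40 N, if the wrist force passes 120 N, or if a joint passes its speed limit or range.

## Robot

A 7-joint arm with a two-finger parallel gripper is mounted at the origin on a cart in front of the work surface, level with it; the furniture and walls round the work are solid. World frame = base frame: x ahead of the robot, y to its left, z up, the work surface at z = 0. Lengths are in m, angles in rad, forces in N, time in s.
With the tool pointing down it reaches from about 0.4 to 0.925 m from the base axis. Payload 4.1 kg.
Tool frame: the origin (TCP) lies midway between the tips of the shut fingers; the grasp point (between the pads) lies 19 mm behind it; x points along the fingers, z is the direction in which the jaws open and shut, and the axes are right-handed (so a half turn about x gives the same grasp; the last joint's range is limited). The gripper opens to 85 mm and grips with 20 to 120 N. Pads are 22 mm wide; open, the fingers measure 114 mm over their backs; the gripper's body (76 mm by 85 mm) begins 54 mm behind the grasp point. The pads swing forward as they close: fully open they stand 13 mm farther back than shut.
Start: joints at [1.225, 0.398, 0.045, 1.537, -0.019, 1.207, -0.051], TCP at [0.159, -0.63, 0.231] pointing down, gripper open.
Joint ranges: [-2.82, 2.82], [-0.49, 2.23], [-1.37, 1.46], [0, 2.46], [-1.36, 4.5], [0.23, 2], [-2.94, 2.94]. Speed limits (rad/s): [2.57, 2.57, 3.14, 3.14, 3.14, 3.14, 3.14].

## Interface

Orientations are given as [roll, pitch, yaw] about the fixed x, y, z axes, in that order (R = Rz(yaw) Ry(pitch) Rx(roll)).
In Python, from plant import status, viewer, hand_in, nets gives the robot as it stands. The module is installed in compiled form; this text tells all that it offers.
- The arm moves only by the tool drive_tool, never from a script. Its argument "commands" is a list of rows, each a list of 7 numbers: the shift along the world's x, y, z in mm, then the turn, a rotation vector about the world's x, y, z in degrees, then the closure, from -1 (fully open) to 1 (shut). In form: [[tx, ty, tz, wx, wy, wz, claw], ...]. A call has 1 to 12 rows; each row shifts and turns the commanded pose from where the row before left it; what a row does not reach is not made up. A row lasts 1/8 s, in which the tool goes at most 62.5 mm and 10.7 degrees, less where a joint would pass 70% of its speed; a pose out of reach is approached as far as the arm can. A call is refused whole if a number of a shift passes 62.5 or a number of a turn 10.7, either way. A call with a gripper value outside its range is refused whole. The fingers move at their own pace and stop on an object; "newtons" is the grip in N (left out, the last holds). Time passes only in rows, so rows that do not move let the fingers close. It gives the time, the measured TCP pose, the force and the opening at its end, in the units of the state.
- status.sense(): the state, without advancing time (a new reading comes with each control period).
- viewer.get_image(name): name is "scene" or "top" or "wrist"; returns the picture (400x640x3 uint8, blue, green, red); there is no depth.
- viewer.calibration(name): a dict with "fx", "fy", "cx", "cy" (pixels), "world_from_camera" (4x4, takes a point from camera to world coordinates); the wrist camera has in their place "tool_from_camera" (4x4, takes a point from camera to tool coordinates, whose origin is the TCP and whose axes are the tool frame's). Camera axes: x right, y up, looking along -z (the intrinsics and any distortion apply to the point x, -y, -z); pixel columns grow to the right and rows downward; lengths in m; the calibration is good to about 2 mm. The wrist camera is an equidistant fisheye: a pixel r from the principal point sees the ray r / f radians off the axis. A picture is of the moment at which its call begins: read the wrist's pose just before it. calibration takes no time and is no camera call.
- hand_in(): hands the job in, once; it reports no verdict.
Trained networks look in the newest picture that a camera, given by its name, has taken for a name from the list of things; names that differ only in an ending like _2 or _b are one class to them, and where a whole thing is asked for, a point or a joint stands for the part that bears it (a point fixed in the world has none). Each returns a list of dicts, best first, with "conf" (0 to 1); they miss things now and then, are a little off and sometimes report something else, mostly with a low value. They report only what shows in the picture. A call takes as long as a camera call. They do not tell look-alikes from the thing itself.
- nets.look_for(label, camera): "bbox" ([left, top, right, bottom] in pixels, round what is visible of it).
- nets.regions_of(label, camera): "pixels" (400x640 bool, what is visible of it) and "bbox" ([left, top, right, bottom] in pixels, round what is visible of it).
- nets.mark_of(label, camera): "position" ([column, row] in pixels: a listed point, or the origin of a listed thing).
The state is a dict: "clock": time; "joint_positions": joint angles; "joint_velocities": joint speeds; "joint_torque": joint torques, N m; "ee_pos": TCP position; "ee_rot": TCP orientation; "force": force on the tool from outside, world axes, zero at the start; "ft_torque": the same for the moment, N m; "grip_width": opening from 0.0 (shut) to 1.0 (fully open).
Only numpy, scipy, OpenCV 4.12 (cv2) and the standard library are available. Lean on these libraries where they do the work, as an engineer would, in place of code of your own. Each camera call takes 0.05 s, during which the arm holds its last target.

## Working session

There is one attempt and no reset: what is moved stays moved. The work goes in short steps, Python scripts to look and compute and a tool call to move; the robot and the scene stay as the last step left them, time stands still between calls to the robot, and variables do not carry over. Pictures are saved under pics/ and viewed, and the job is handed in when it is done.

Besides the shell and the picture viewer there is one more tool, called after "Call:" as name(argument=value, ...) on one line, values as JSON. drive_tool: Moves the arm, as the interface text tells. Its arguments: {"type":"object","properties":{"commands":{"type":"array","items":{"type":"array","items":{"type":"number"}}},"newtons":{"type":"number"}},"required":["commands"]}

```bash
mkdir -p pics; cat > h.py <<'E'
import numpy as np, cv2
from plant import status, viewer, hand_in, nets
def px2ray(name,p):
    c=viewer.calibration(name)
    d=np.array([(p[0]-c['cx'])/c['fx'],-(p[1]-c['cy'])/c['fy'],-1.0])
    T=np.array(c['world_from_camera']); return T[:3,3],T[:3,:3]@d
def at_z(name,p,z):
    o,d=px2ray(name,p); return o+d*(z-o[2])/d[2]
def proj(name,P):
    c=viewer.calibration(name);T=np.linalg.inv(np.array(c['world_from_camera']))
    q=T[:3,:3]@np.array(P)+T[:3,3]; return np.array([c['cx']+c['fx']*q[0]/-q[2],c['cy']-c['fy']*q[1]/-q[2]])
E
python3 - <<'E'
from h import *
s=status.sense(); print({k:np.round(v,3).tolist() for k,v in s.items()})
for n in ("scene","top"):
    im=viewer.get_image(n); cv2.imwrite(f"pics/{n}0.png",im)
    c=viewer.calibration(n); print(n,c.keys(), np.round(c['world_from_camera'],3).tolist(),c['fx'],c['cx'],c['cy'])
    for l,z in (("crank_axis",.163),("knob_mid",.163),("pawl_pivot",.135),("peg_mid",.135),("pawl_stop",.09),("plate_top",.107),("pawl_nose",.11),("core_mid",.181)):
        for r in nets.mark_of(l,n)[:3]:
            print(n,l,round(r['conf'],2),np.round(r['position'],1),np.round(at_z(n,r['position'],z),4))
E
```

```text
{'clock': 0.0, 'joint_positions': [1.225, 0.399, 0.045, 1.538, -0.019, 1.207, -0.051], 'joint_velocities': [-0.0, 0.0, -0.0, 0.002, -0.0, -0.0, -0.0], 'joint_torque': [-0.001, -47.512, 1.364, -25.422, 0.012, 0.01, 0.0], 'ee_pos': [0.159, -0.63, 0.23], 'ee_rot': [-3.072, 1.569, 1.887], 'force': [0.208, 0.72, 0.546], 'ft_torque': [0.027, 0.038, 0.023], 'grip_width': 0.995}
scene dict_keys(['fx', 'fy', 'cx', 'cy', 'world_from_camera']) [[-0.864, 0.246, -0.439, 0.02], [-0.504, -0.423, 0.753, 0.856], [-0.0, 0.872, 0.489, 0.702], [0.0, 0.0, 0.0, 1.0]] 421.0412242417311 320.91770817699506 198.8626517674427
scene crank_axis 0.72 [267.5 214.4] [0.5784 0.1597 0.163 ]
scene crank_axis 0.35 [308.5 192.4] [0.5511 0.0124 0.163 ]
scene knob_mid 0.64 [286.6 265. ] [0.4257 0.3003 0.163 ]
scene knob_mid 0.57 [240.8 225.2] [0.6034 0.2307 0.163 ]
scene pawl_pivot 0.56 [282.6 243.5] [0.4997 0.2103 0.135 ]
scene pawl_pivot 0.34 [310.  168.3] [ 0.6589 -0.1702  0.135 ]
scene peg_mid 0.53 [305.3 244.9] [0.4514 0.1885 0.135 ]
scene plate_top 0.86 [310.9 191.3] [ 0.6037 -0.0848  0.107 ]
scene pawl_nose 0.44 [2
[... 376 characters left out ...]
 0.0, 0.0, 1.0]] 518.4890758024641 320.31164041433306 191.20819143002123
top crank_axis 0.68 [249.5 178.3] [0.5755 0.1609 0.163 ]
top knob_mid 0.58 [224.7 168.8] [0.6032 0.2283 0.163 ]
top pawl_pivot 0.62 [233.3 205.3] [0.5043 0.2099 0.135 ]
top pawl_pivot 0.58 [433.  209.9] [ 0.4782 -0.3473  0.135 ]
top peg_mid 0.57 [243.8 220.8] [0.4605 0.1813 0.135 ]
top plate_top 0.63 [337.5 167.8] [ 0.6066 -0.0845  0.107 ]
top pawl_nose 0.62 [234.6 207. ] [0.501  0.2098 0.11  ]
top pawl_nose 0.44 [253.8 196. ] [0.5309 0.1553 0.11  ]
top core_mid 0.81 [411.3 232.7] [ 0.4159 -0.2745  0.181 ]
top core_mid 0.68 [338.5 164.7] [ 0.6053 -0.0831  0.181 ]
top core_mid 0.59 [392.7 166.3] [ 0.5976 -0.2309  0.181 ]
```

View pics/scene0.png

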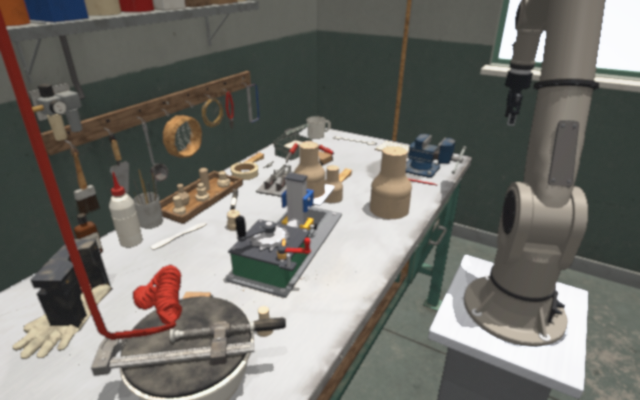

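View pics/top0.png

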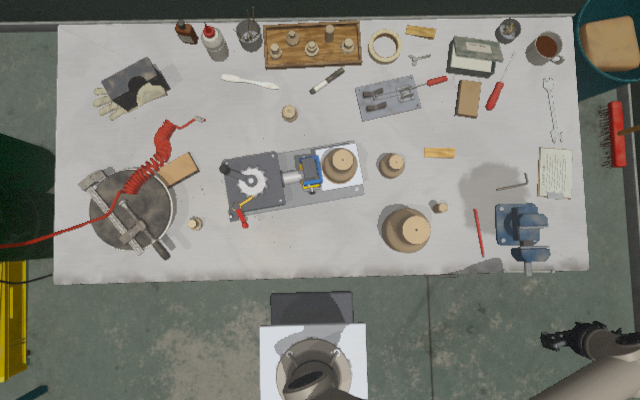

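```bash
python3 - <<'E'
import cv2
im=cv2.imread("pics/scene0.png"); cv2.imwrite("pics/s0z.png",cv2.resize(im[130:330,180:440],None,fx=3,fy=3,interpolation=3)[:600,:780])
im=cv2.imread("pics/top0.png"); cv2.imwrite("pics/t0z.png",cv2.resize(im[120:260,190:390],None,fx=4,fy=4,interpolation=3))
E
```

```text
(no output)
```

View pics/s0z.png

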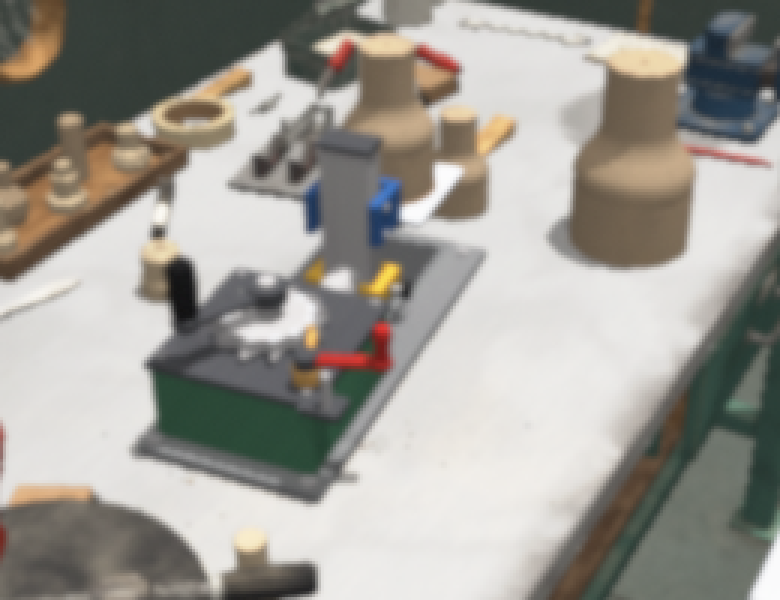

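View pics/t0z.png

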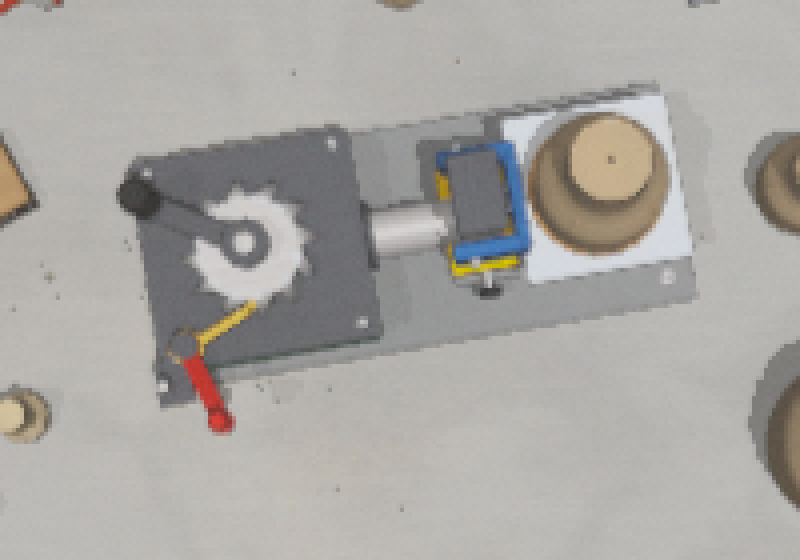

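The two pictures show the lift with the crank knob at about (224,168) and the red peg at about (245,224) in the top view. The frame towards the column runs roughly along -y. Next I'll triangulate these points and check the distances.

```bash
python3 - <<'E'
from h import *
from scipy.spatial.transform import Rotation as R
s=status.sense()
print("tool axes cols\n",R.from_euler('xyz',s['ee_rot']).as_matrix().round(3))
def red(n,lo):
    im=cv2.imread(f"pics/{n}0.png"); 
    b,g,r=[im[...,i].astype(int) for i in range(3)]
    m=((r>120)&(g<70)&(b<80)).astype(np.uint8)
    y0,y1,x0,x1=lo; k=np.zeros_like(m);k[y0:y1,x0:x1]=m[y0:y1,x0:x1]
    ys,xs=np.nonzero(k); return xs,ys
xs,ys=red("top",(200,235,225,260)); print(list(zip(xs,ys))[-20:])
for z in(.118,.149): print(z,at_z("top",(245.3,225.0),z))
ax=np.array([.577,.160]);
d=np.array([.606,-.0845])-ax; print("plate dist",np.linalg.norm(d),"yaw",np.degrees(np.arctan2(d[1],d[0])))
# column top center z=.196 : zoom px (480,193)
c=at_z("top",(190+480/4,120+193/4),.196); print("column",c,np.linalg.norm(c[:2]-ax),np.degrees(np.arctan2(*(c[:2]-ax)[::-1])))
print("hub",at_z("top",(190+244/4,120+243/4),.14), "knobtop",at_z("top",(190+138/4,120+196/4),.186),"pivot",at_z("top",(190+184/4,120+346/4),.12))
for n,l in (("top","peg_mid"),("top","knob_mid"),("top","pawl_stop"),("top","lift_plate"),("scene","lift_plate")):
    for r in nets.look_for(l,n)[:2]: print(n,l,round(r['conf'],2),np.round(r['bbox'],1))
E
```

```text
tool axes cols
 [[-0.     0.97   0.244]
 [-0.     0.244 -0.97 ]
 [-1.    -0.     0.   ]]
[(np.int64(242), np.int64(223)), (np.int64(243), np.int64(223)), (np.int64(244), np.int64(223)), (np.int64(245), np.int64(223)), (np.int64(246), np.int64(223)), (np.int64(243), np.int64(224)), (np.int64(244), np.int64(224)), (np.int64(245), np.int64(224)), (np.int64(246), np.int64(224)), (np.int64(242), np.int64(225)), (np.int64(243), np.int64(225)), (np.int64(244), np.int64(225)), (np.int64(245), np.int64(225)), (np.int64(246), np.int64(225)), (np.int64(247), np.int64(225)), (np.int64(243), np.int64(226)), (np.int64(244), np.int64(226)), (np.int64(245), np.int64(226)), (np.int64(246), np.int64(226)), (np.int64(247), np.int64(226))]
0.118 [0.44924523 0.17937284 0.118     ]
0.149 [0.44846409 0.17563524 0.149     ]
plate dist 0.24621382983090126 yaw -83.23578353884731
column [ 0.59524751 -0.00522884  0.196     ] 0.16623338849063235 -83.69791978070873
hub [0.57122128 0.15937479 0.14      ] knobtop [0.59961226 0.22518787 0.186     ] pivot [0.50167861 0.20450875 0.12      ]
top peg_mid 0.54 [323.4 149.8 356.6 183.5]
top peg_mid 0.28 [233.2 196.4 255.7 230.7]
top knob_mid 0.52 [222.7 163.3 231.  174.4]
top knob_mid 0.29 [219.9 164.  267.4 197.1]
top pawl_stop 0.61 [428.4 204.2 449.3 214.9]
top pawl_stop 0.49 [301.7 142.9 364.  190.4]
top lift_plate 0.73 [299.9 144.5 364.7 189.7]
scene lift_plate 0.93 [281.1 186.2 334.4 211.3]
scene lift_plate 0.72 [234.5 211.9 286.7 253.7]
```

Call:
drive_tool(commands=[[10,0,50,0,0,0,-1],[40,10,50,0,0,0,-1],[45,25,40,0,0,0,-1],[45,30,20,0,0,0,-1],[45,40,0,0,0,0,-1],[40,45,0,0,0,0,-1],[30,50,0,0,0,0,-1],[20,55,0,0,0,0,-1],[10,55,0,0,0,0,-1],[0,55,0,0,0,0,-1],[0,55,0,0,0,0,-1],[0,55,0,0,0,0,-1]], newtons=25)

```text
clock: 2.65
ee_pos: [0.4404, -0.1548, 0.3881]
ee_rot: [0.734, 1.57, -0.59]
force: [1.4, 0.3, 0.5]
grip_width: 0.998
```

Call:
drive_tool(commands=[[0,55,0,0,0,0,-1],[0,55,0,0,0,0,-1],[0,55,0,0,0,0,-1],[0,55,0,0,0,0,-1],[0,55,-10,0,0,0,-1],[9,50,-30,0,0,0,-1],[0,8,-40,0,0,0,-1],[0,0,-40,0,0,0,-1],[0,0,-30,0,0,0,-1],[0,0,0,0,0,0,-1]])

```text
clock: 3.9
ee_pos: [0.448, 0.1754, 0.2361]
ee_rot: [-1.491, 1.566, -2.815]
force: [0.3, 0.5, -0.2]
grip_width: 1.001
```

```bash
cat >> h.py <<'E'
from scipy.spatial.transform import Rotation as R
def wrist_T():
    s=status.sense(); T=np.eye(4); T[:3,:3]=R.from_euler('xyz',s['ee_rot']).as_matrix(); T[:3,3]=s['ee_pos']
    return T@np.array(viewer.calibration('wrist')['tool_from_camera'])
def w_at_z(T,p,z):
    c=viewer.calibration('wrist'); u=np.array([(p[0]-c['cx'])/c['fx'],(p[1]-c['cy'])/c['fy']]); r=np.linalg.norm(u)
    v=np.sin(r)*u/max(r,1e-9); d=T[:3,:3]@np.array([v[0],-v[1],-np.cos(r)]); o=T[:3,3]; return o+d*(z-o[2])/d[2]
E
python3 - <<'E'
from h import *
s=status.sense(); print(s['ee_pos'],s['joint_positions'],s['force'])
T=wrist_T(); im=viewer.get_image("wrist"); cv2.imwrite("pics/w1.png",im); np.save("T1.npy",T)
for l,z in (("crank_axis",.163),("knob_mid",.163),("pawl_pivot",.135),("peg_mid",.135),("pawl_stop",.09),("pawl_nose",.11)):
    for r in nets.mark_of(l,"wrist")[:2]: print(l,round(r['conf'],2),np.round(r['position'],1),w_at_z(T,r['position'],z).round(4))
E
```

```text
[0.44798157 0.17544262 0.2360766 ] [ 0.17786321  0.13012044 -0.69340428  1.9012129   0.09014127  1.14644691
 -1.87262376] [ 0.34639579  0.53601175 -0.18849131]
crank_axis 0.79 [377.1  50.6] [0.5718 0.1637 0.163 ]
pawl_pivot 0.92 [295.4 127.5] [0.5018 0.2061 0.135 ]
peg_mid 0.9 [309.5 200.4] [0.4461 0.181  0.135 ]
pawl_nose 0.93 [355.4 103.4] [0.5326 0.1623 0.11  ]
```

View pics/w1.png

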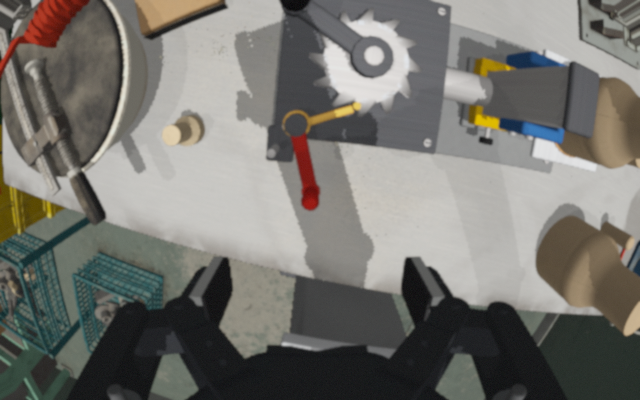

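The wrist view shows the peg at (310,200), the pivot at (295,122) and the stop pin at (283,150), with nothing in the way. I'll lower the open jaws over the peg.

Call:
drive_tool(commands=[[-1,4,-35,0,0,0,-0.3],[0,0,-35,0,0,0,-0.3],[0,0,-30,0,0,0,-0.3],[0,0,-14,0,0,0,-0.3],[0,0,0,0,0,0,0.2],[0,0,0,0,0,0,1],[0,0,0,0,0,0,1],[0,0,0,0,0,0,1]], newtons=25)

```text
clock: 5.25
ee_pos: [0.4494, 0.1814, 0.1252]
ee_rot: [1.827, 1.568, 0.503]
force: [-0.4, 1.9, 4.4]
grip_width: 0.153
```

```bash
python3 - <<'E'
from h import *
s=status.sense(); print(s['ee_pos'],s['force'],s['grip_width'])
im=viewer.get_image("wrist"); cv2.imwrite("pics/w2.png",im)
E
```

```text
[0.44943833 0.18140584 0.12523346] [-0.36985383  1.85171609  4.36846634] 0.15314723614045955
```

View pics/w2.png

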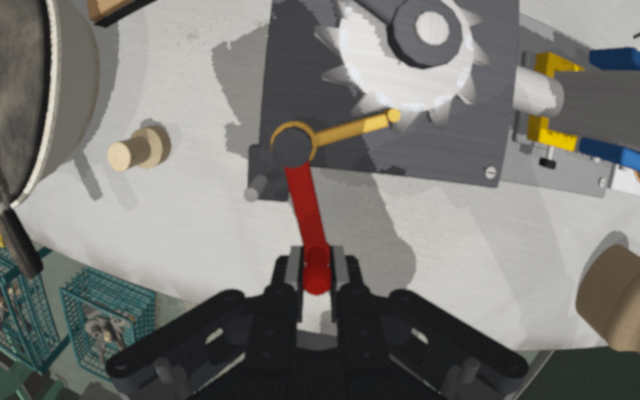

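The peg is gripped at 13 mm opening. Now I'll swing it along its arc in small steps.

Call:
drive_tool(commands=[[0,0,1,0,0,0,1],[-1.2,2.7,0,0,0,0,1],[-1.1,2.8,0,0,0,0,1],[-0.9,2.9,0,0,0,0,1],[-0.9,2.9,0,0,0,0,1],[-0.6,2.9,0,0,0,0,1],[-0.5,2.9,0,0,0,0,1]])

```text
clock: 6.18
ee_pos: [0.4438, 0.1929, 0.1251]
ee_rot: [-0.414, 1.563, -1.741]
force: [-0.5, -7.0, 7.8]
grip_width: 0.148
```

Call:
drive_tool(commands=[[0,0,4,0,0,0,1],[-0.4,3,0,0,0,0,1],[-0.2,3,0,0,0,0,1],[0,3,0,0,0,0,1],[0,0,0,0,0,0,1]])

```text
clock: 6.8
ee_pos: [0.4416, 0.2008, 0.1261]
ee_rot: [-0.797, 1.561, -2.125]
force: [4.0, -5.5, -11.1]
grip_width: 0.147
```

```bash
python3 - <<'E'
from h import *
s=status.sense(); print(s['ee_pos'],s['force'],s['grip_width'])
im=viewer.get_image("wrist"); cv2.imwrite("pics/w3.png",im)
E
```

```text
[0.44156124 0.20082555 0.12609842] [  3.98237842  -5.54817818 -11.06602778] 0.14725909547393148
```

View pics/w3.png

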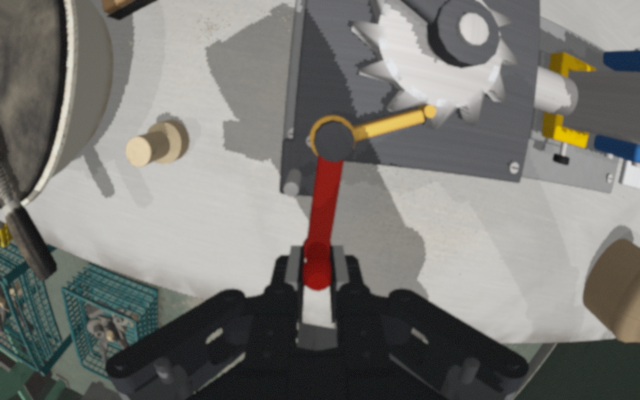

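Call:
drive_tool(commands=[[0.5,2.5,-2,0,0,0,1],[0.5,2.5,0,0,0,0,1],[0.5,2.5,0,0,0,0,1],[0.5,0,0,0,0,0,1]])

```text
clock: 7.35
ee_pos: [0.4409, 0.2094, 0.1255]
ee_rot: [-1.036, 1.558, -2.362]
force: [-6.5, -5.4, 7.5]
grip_width: 0.153
```

Call:
drive_tool(commands=[[1,2,1,0,0,0,1],[1,2,0,0,0,0,1],[1,1.5,0,0,0,0,1],[0,0,0,0,0,0,1]])

```text
clock: 7.85
ee_pos: [0.4416, 0.214, 0.1256]
ee_rot: [-1.128, 1.553, -2.455]
force: [-11.4, -6.4, 5.8]
grip_width: 0.148
```

```bash
python3 - <<'E'
from h import *
s=status.sense(); print(s['ee_pos'],s['force'],s['grip_width'])
im=viewer.get_image("wrist"); cv2.imwrite("pics/w4.png",im)
E
```

```text
[0.44164463 0.2139883  0.12559748] [-11.40767184  -6.38828582   5.84106842] 0.14789496718883077
```

View pics/w4.png

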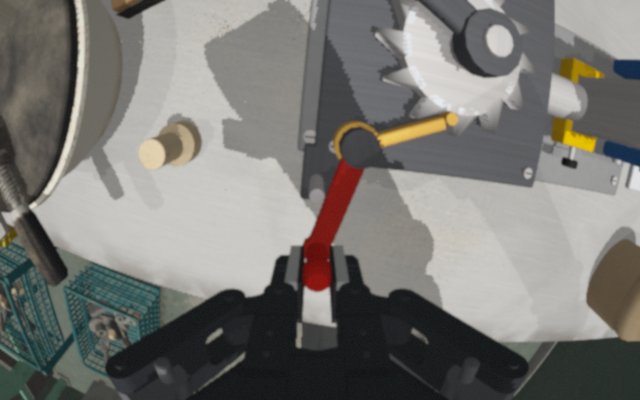

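Call:
drive_tool(commands=[[-2,2,0,0,0,0,1],[-1,1.5,0,0,0,0,1],[0,0,0,0,0,0,1]])

```text
clock: 8.28
ee_pos: [0.4415, 0.2163, 0.1256]
ee_rot: [-0.891, 1.556, -2.218]
force: [-3.2, -8.2, 0.7]
grip_width: 0.147
```

Call:
drive_tool(commands=[[0,-2,0,0,0,0,1],[0,-2,0,0,0,0,0.2],[0,0,0,0,0,0,-0.3],[0,0,10,0,0,0,-0.3],[0,0,30,0,0,0,-0.3],[0,0,40,0,0,0,-0.5],[30,0,20,0,0,0,-0.7],[40,0,0,0,0,0,-1]])

```text
clock: 9.28
ee_pos: [0.5167, 0.2203, 0.2317]
ee_rot: [1.563, 1.564, 0.24]
force: [-0.3, 0.4, 0.9]
grip_width: 0.996
```

```bash
python3 - <<'E'
from h import *
s=status.sense(); print(s['ee_pos'],s['force'],s['joint_positions'])
T=wrist_T(); im=viewer.get_image("wrist"); cv2.imwrite("pics/w5.png",im); 
for l,z in (("crank_axis",.163),("knob_mid",.163),("pawl_pivot",.135),("peg_mid",.135),("pawl_stop",.09),("pawl_nose",.11)):
    for r in nets.mark_of(l,"wrist")[:2]: print(l,round(r['conf'],2),np.round(r['position'],1),w_at_z(T,r['position'],z).round(4))
E
```

```text
[0.51667167 0.22034216 0.23172417] [-0.34853582  0.36558118  0.9359834 ] [ 0.08689455  0.29298455 -0.69027742  1.74066728  0.20311539  1.17366188
 -1.98306503]
crank_axis 0.65 [414.6 159.6] [0.5743 0.1624 0.163 ]
crank_axis 0.48 [383.4 191.7] [0.5455 0.1777 0.163 ]
knob_mid 0.83 [333.6  92.5] [0.6039 0.2306 0.163 ]
peg_mid 0.7 [299.4 278.1] [0.4432 0.2178 0.135 ]
pawl_stop 0.55 [301.3 228.6] [0.4724 0.2248 0.09  ]
pawl_nose 0.65 [415.4 159.6] [0.5699 0.1423 0.11  ]
pawl_nose 0.59 [384.5 194.4] [0.5316 0.1605 0.11  ]
```

View pics/w5.png

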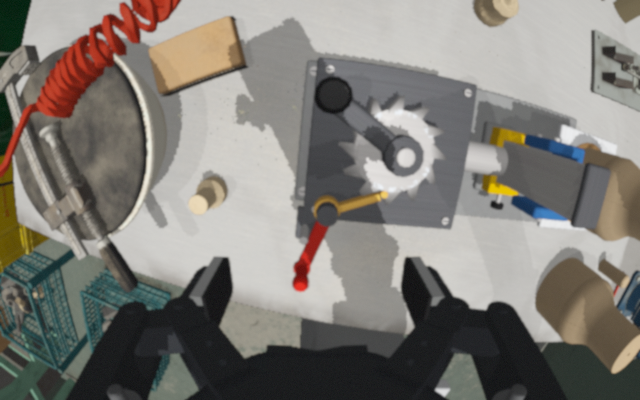

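Lever is against the pin (peg (300,278), pin beside it at (301,229)). The knob is at (334,93), which works out 75 mm from the axis, as it should be. I'll go above it and grip.

Call:
drive_tool(commands=[[40,5,0,0,0,0,-1],[40,5,0,0,0,0,-1],[7,0,0,0,0,0,-1],[0,0,-20,0,0,0,-0.6],[0,0,-25,0,0,0,-0.3],[0,0,-25,0,0,0,-0.3],[0,0,-14,0,0,0,-0.2],[0,0,0,0,0,0,0.2]], newtons=25)

```text
clock: 10.62
ee_pos: [0.6001, 0.2285, 0.1426]
ee_rot: [-1.353, 1.568, -2.676]
force: [0.9, 0.2, 0.3]
grip_width: 0.41
```

```bash
python3 - <<'E'
from h import *
s=status.sense(); print(s['ee_pos'],s['force'],s['grip_width'])
im=viewer.get_image("wrist"); cv2.imwrite("pics/w6.png",im)
E
```

```text
[0.60005859 0.22845954 0.14255245] [0.87087059 0.23235736 0.33799401] 0.40980793973753105
```

View pics/w6.png

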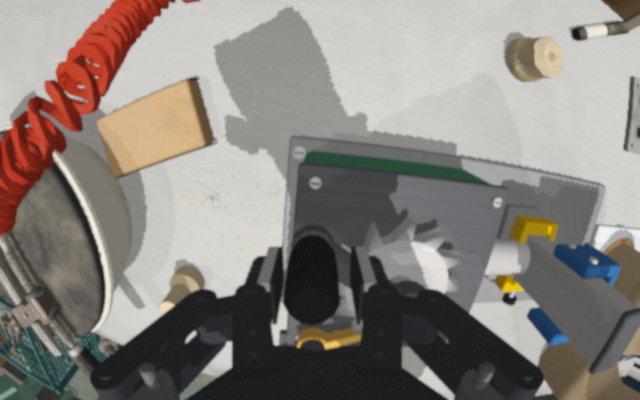

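Call:
drive_tool(commands=[[3,1,3,0,0,0,0.5],[0,0,0,0,0,0,1],[0,0,0,0,0,0,1],[0,0,0,0,0,0,1]], newtons=60)

```text
clock: 11.18
ee_pos: [0.603, 0.2309, 0.1464]
ee_rot: [-1.96, 1.568, 3.0]
force: [-4.0, 2.6, -6.2]
grip_width: 0.268
```

Call:
drive_tool(commands=[[-3.5,1.3,0,0,0,0,1],[-3.5,1.2,0,0,0,0,1],[-3.7,0.9,0,0,0,0,1],[-3.7,0.9,0,0,0,0,1],[-3.7,0.6,0,0,0,0,1],[-3.7,0.5,0,0,0,0,1],[0,0,0,0,0,0,1]])

```text
clock: 12.05
ee_pos: [0.5853, 0.2361, 0.1466]
ee_rot: [1.818, 1.565, 0.494]
force: [5.7, 5.1, -13.9]
grip_width: 0.261
```

```bash
python3 - <<'E'
from h import *
s=status.sense(); print(s['ee_pos'],s['force'],s['grip_width'])
im=viewer.get_image("wrist"); cv2.imwrite("pics/w7.png",im)
im=viewer.get_image("top"); cv2.imwrite("pics/t7z.png",cv2.resize(im[120:260,190:390],None,fx=4,fy=4,interpolation=3))
E
```

```text
[0.58529994 0.23605475 0.14661652] [  5.67843472   5.08301509 -13.88727385] 0.26077929698891994
```

View pics/w7.png

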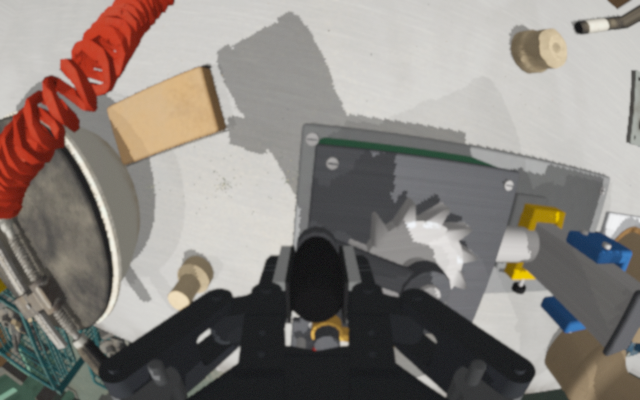

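View pics/t7z.png

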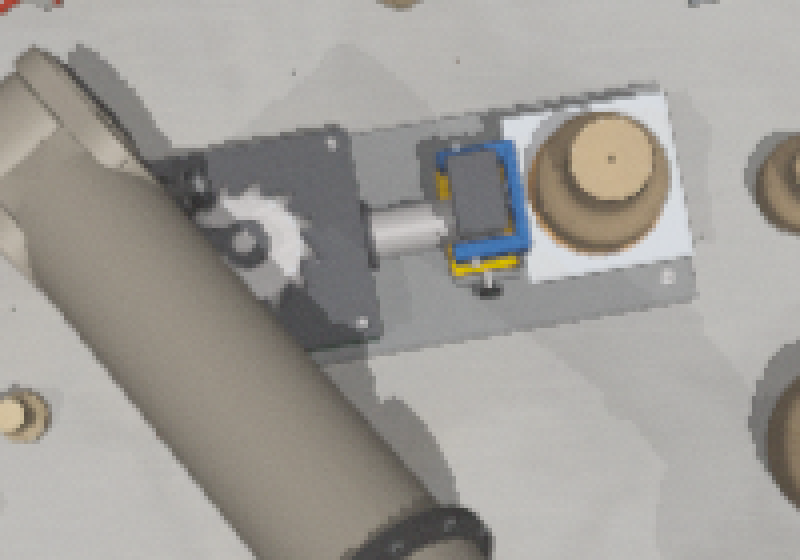

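Call:
drive_tool(commands=[[-1.5,0,-2,0,0,0,1],[0,0,0,0,0,0,1]])

```text
clock: 12.4
ee_pos: [0.5855, 0.2361, 0.1464]
ee_rot: [1.689, 1.561, 0.364]
force: [6.0, 4.6, -7.9]
grip_width: 0.269
```

```bash
python3 - <<'E'
from h import *
s=status.sense(); print(s['ee_pos'],s['force'],s['grip_width'])
im=viewer.get_image("scene"); cv2.imwrite("pics/s8z.png",cv2.resize(im[170:300,200:360],None,fx=4.5,fy=4.5,interpolation=3))
E
```

```text
[0.58547381 0.23608957 0.14643594] [ 6.0053404   4.64783048 -7.8889559 ] 0.2687236084659906
```

View pics/s8z.png

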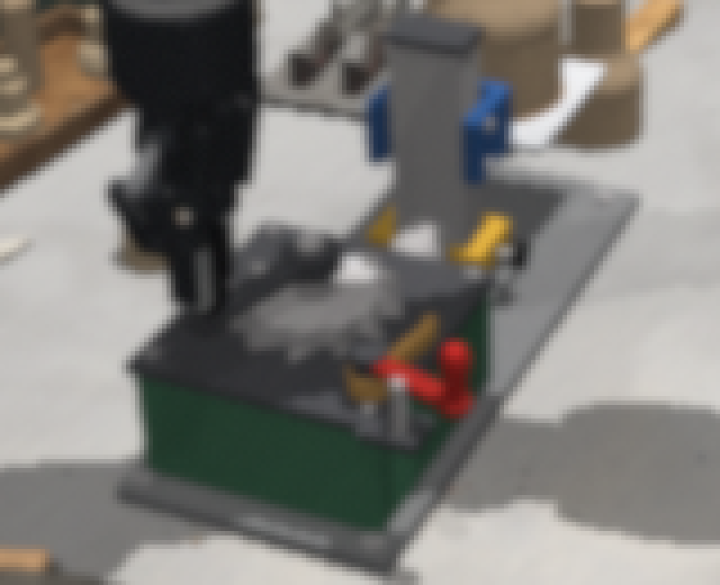

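The pawl has sprung out: its nose at (430,325) in the zoom is clear of the wheel. The load pulls with about 6 N. Next I'll lower slowly along the arc.

```bash
cat > arc.py <<'E'
from h import *
import sys
ax=np.array([.5745,.1615])
def rows(n,step,lead=4,ang=None):
    s=status.sense(); d=np.array(s['ee_pos'])[:2]-ax; a=np.degrees(np.arctan2(d[1],d[0])); a=a if ang is None else ang
    e=np.array([np.cos(np.radians(a)),np.sin(np.radians(a))]); t=np.array([e[1],-e[0]]); F=np.array(s['force'])
    print("angle %.1f crank %.2f r %.1f  Frad %.1f Fcw %.1f Fz %.1f z %.4f"%(a,np.radians(a-67.5),1000*np.linalg.norm(d),F[:2]@e,F[:2]@t,F[2],s['ee_pos'][2]))
    ph=a+lead; out=[]
    for i in range(n):
        st=np.degrees(step/75); m=np.radians(ph-st/2); out.append([round(step*np.sin(m),1),round(-step*np.cos(m),1),0,0,0,0,1]); ph-=st
    print(out)
rows(int(sys.argv[1]),float(sys.argv[2]))
E
python3 arc.py 12 3
```

```text
angle 81.6 crank 0.25 r 75.4  Frad 4.7 Fcw 5.9 Fz -8.1 z 0.1465
[[np.float64(3.0), np.float64(-0.3), 0, 0, 0, 0, 1], [np.float64(3.0), np.float64(-0.4), 0, 0, 0, 0, 1], [np.float64(3.0), np.float64(-0.5), 0, 0, 0, 0, 1], [np.float64(2.9), np.float64(-0.6), 0, 0, 0, 0, 1], [np.float64(2.9), np.float64(-0.8), 0, 0, 0, 0, 1], [np.float64(2.9), np.float64(-0.9), 0, 0, 0, 0, 1], [np.float64(2.8), np.float64(-1.0), 0, 0, 0, 0, 1], [np.float64(2.8), np.float64(-1.1), 0, 0, 0, 0, 1], [np.float64(2.7), np.float64(-1.2), 0, 0, 0, 0, 1], [np.float64(2.7), np.float64(-1.3), 0, 0, 0, 0, 1], [np.float64(2.6), np.float64(-1.4), 0, 0, 0, 0, 1], [np.float64(2.6), np.float64(-1.5), 0, 0, 0, 0, 1]]
```

Call:
drive_tool(commands=[[2.5,0.5,-0.5,0,0,0,1],[3,0.5,-0.5,0,0,0,1],[3,0,0,0,0,0,1],[2.9,-0.6,0,0,0,0,1],[2.9,-0.8,0,0,0,0,1],[2.9,-0.9,0,0,0,0,1],[2.8,-1,0,0,0,0,1],[2.8,-1.1,0,0,0,0,1]])

```text
clock: 13.45
ee_pos: [0.6089, 0.2282, 0.1462]
ee_rot: [0.912, 1.562, -0.416]
force: [3.6, -3.5, -0.3]
grip_width: 0.265
```

```bash
sed -i 's/round(step\*np.sin(m),1),round(-step\*np.cos(m),1),0,0,0,0,1/float(round(step*np.sin(m),1)),float(round(-step*np.cos(m),1))/' arc.py; python3 arc.py 12 3.2
```

```text
angle 62.7 crank -0.08 r 75.0  Frad -1.5 Fcw 4.8 Fz -0.3 z 0.1462
[[2.9, -1.3], [2.9, -1.4], [2.8, -1.6], [2.7, -1.7], [2.6, -1.8], [2.6, -1.9], [2.5, -2.0], [2.4, -2.1], [2.3, -2.2], [2.2, -2.3], [2.1, -2.4], [2.0, -2.5]]
```

Passed below zero, load still carried (4.8 N), radius right at 75 mm. I'll continue.

Call:
drive_tool(commands=[[2.9,-1.3,0,0,0,0,1],[2.9,-1.4,0,0,0,0,1],[2.8,-1.6,0,0,0,0,1],[2.7,-1.7,0,0,0,0,1],[2.6,-1.8,0,0,0,0,1],[2.6,-1.9,0,0,0,0,1],[2.5,-2.0,0,0,0,0,1],[2.4,-2.1,0,0,0,0,1],[2.3,-2.2,0,0,0,0,1],[2.2,-2.3,0,0,0,0,1],[2.1,-2.4,0,0,0,0,1],[2.0,-2.5,0,0,0,0,1]])

```text
clock: 14.95
ee_pos: [0.6363, 0.2025, 0.1461]
ee_rot: [0.025, 1.562, -1.303]
force: [-3.1, -7.6, 5.0]
grip_width: 0.265
```

```bash
python3 arc.py 12 3.2
```

```text
angle 33.5 crank -0.59 r 74.2  Frad -6.8 Fcw 4.7 Fz 5.0 z 0.1461
[[1.9, -2.6], [1.8, -2.7], [1.7, -2.7], [1.6, -2.8], [1.4, -2.9], [1.3, -2.9], [1.2, -3.0], [1.1, -3.0], [0.9, -3.1], [0.8, -3.1], [0.7, -3.1], [0.5, -3.2]]
```

Call:
drive_tool(commands=[[1.3,-3.0,0.5,0,0,0,1],[1.2,-3.0,0.5,0,0,0,1],[1.2,-3.0,0,0,0,0,1],[1.3,-2.9,0,0,0,0,1],[1.4,-2.9,0,0,0,0,1],[1.3,-2.9,0,0,0,0,1],[1.2,-3.0,0,0,0,0,1],[1.1,-3.0,0,0,0,0,1],[0.9,-3.1,0,0,0,0,1],[0.8,-3.1,0,0,0,0,1],[0.7,-3.1,0,0,0,0,1],[0.5,-3.2,0,0,0,0,1]])

```text
clock: 16.45
ee_pos: [0.6477, 0.1675, 0.1462]
ee_rot: [-0.283, 1.564, -1.611]
force: [-3.1, -5.4, 1.5]
grip_width: 0.269
```

```bash
python3 arc.py 9 3
```

```text
angle 4.7 crank -1.10 r 73.4  Frad -3.5 Fcw 5.1 Fz 1.5 z 0.1462
[[0.4, -3.0], [0.3, -3.0], [0.2, -3.0], [0.0, -3.0], [-0.1, -3.0], [-0.2, -3.0], [-0.3, -3.0], [-0.4, -3.0], [-0.6, -2.9]]
```

Call:
drive_tool(commands=[[-0.1,-3.0,0,0,0,0,1],[-0.2,-3.0,0,0,0,0,1],[-0.2,-3.0,0,0,0,0,1],[-0.2,-3.0,0,0,0,0,1],[-0.3,-3.0,0,0,0,0,1],[-0.4,-3.0,0,0,0,0,1],[-0.5,-3.0,0,0,0,0,1],[-0.6,-3.0,0,0,0,0,1],[-0.8,-2.9,0,0,0,0,1]])

```text
clock: 17.58
ee_pos: [0.6447, 0.141, 0.1462]
ee_rot: [-0.107, 1.565, -1.434]
force: [-1.9, -4.2, 0.8]
grip_width: 0.262
```

```bash
python3 arc.py 6 3
python3 - <<'E'
from h import *
im=viewer.get_image("scene"); cv2.imwrite("pics/s9z.png",cv2.resize(im[170:300,200:360],None,fx=4.5,fy=4.5,interpolation=3))
E
```

```text
angle -16.3 crank -1.46 r 73.1  Frad -0.7 Fcw 4.6 Fz 0.8 z 0.1462
[[-0.7, -2.9], [-0.8, -2.9], [-0.9, -2.9], [-1.0, -2.8], [-1.2, -2.8], [-1.3, -2.7]]
```

View pics/s9z.png

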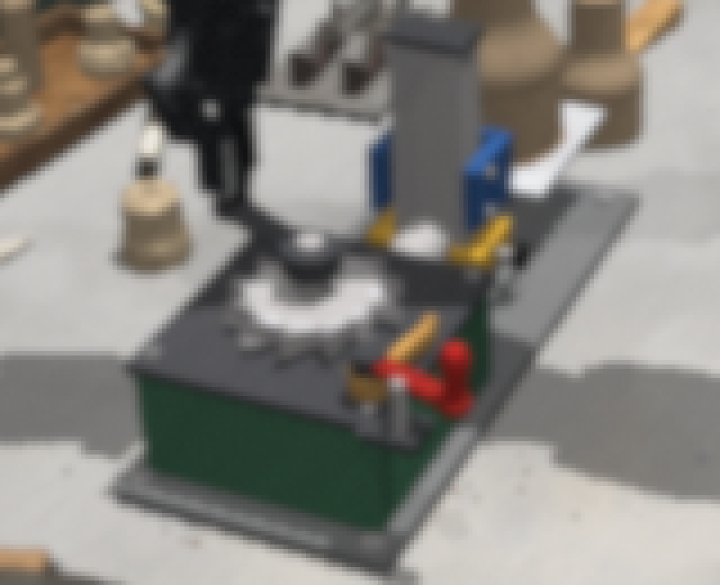

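Carriage is now close above the yellow collar (blue lower edge about (485,222), collar (490,230)). From here I take small steps.

Call:
drive_tool(commands=[[-0.7,-2.4,0,0,0,0,1],[-0.7,-2.4,0,0,0,0,1],[-0.7,-2.4,0,0,0,0,1]])

```text
clock: 18.0
ee_pos: [0.6424, 0.1344, 0.1462]
ee_rot: [-0.119, 1.565, -1.445]
force: [-2.9, -3.8, 0.9]
grip_width: 0.266
```

Call:
drive_tool(commands=[[-0.8,-2.3,0,0,0,0,1],[-0.9,-2.3,0,0,0,0,1],[-1.0,-2.3,0,0,0,0,1]])

```text
clock: 18.38
ee_pos: [0.6394, 0.1278, 0.1462]
ee_rot: [-0.204, 1.566, -1.531]
force: [-3.3, -4.3, 1.0]
grip_width: 0.266
```

```bash
python3 arc.py 6 2.5
```

```text
angle -27.4 crank -1.66 r 73.1  Frad -0.9 Fcw 5.3 Fz 1.0 z 0.1462
[[-1.0, -2.3], [-1.1, -2.2], [-1.2, -2.2], [-1.3, -2.2], [-1.3, -2.1], [-1.4, -2.1]]
```

Call:
drive_tool(commands=[[-1.0,-2.2,0,0,0,0,1],[-1.1,-2.2,0,0,0,0,1],[-1.2,-2.2,0,0,0,0,1]])

```text
clock: 18.75
ee_pos: [0.6358, 0.1216, 0.1462]
ee_rot: [-0.296, 1.566, -1.622]
force: [-4.8, -2.9, 2.6]
grip_width: 0.262
```

Call:
drive_tool(commands=[[-1.2,-2.2,0,0,0,0,1],[-1.3,-2.1,0,0,0,0,1]])

```text
clock: 19.0
ee_pos: [0.6331, 0.1176, 0.1462]
ee_rot: [-0.399, 1.566, -1.725]
force: [-4.4, -3.7, 1.9]
grip_width: 0.267
```

```bash
python3 arc.py 6 2.5
```

```text
angle -36.8 crank -1.82 r 73.2  Frad -1.3 Fcw 5.6 Fz 1.9 z 0.1462
[[-1.4, -2.1], [-1.5, -2.0], [-1.5, -2.0], [-1.6, -1.9], [-1.7, -1.9], [-1.7, -1.8]]
```

Call:
drive_tool(commands=[[-1.4,-2.1,0,0,0,0,1],[-1.5,-2.0,0,0,0,0,1]])

```text
clock: 19.25
ee_pos: [0.63, 0.1138, 0.1462]
ee_rot: [-0.449, 1.566, -1.775]
force: [-4.6, -2.5, 2.3]
grip_width: 0.266
```

Call:
drive_tool(commands=[[-1.5,-2.0,0,0,0,0,1],[-1.6,-1.9,0,0,0,0,1]])

```text
clock: 19.5
ee_pos: [0.6268, 0.1102, 0.1462]
ee_rot: [-0.497, 1.567, -1.823]
force: [-5.3, -3.3, 1.7]
grip_width: 0.263
```

```bash
python3 arc.py 6 2.5
```

```text
angle -44.4 crank -1.95 r 73.3  Frad -1.5 Fcw 6.0 Fz 1.7 z 0.1462
[[-1.7, -1.9], [-1.7, -1.8], [-1.8, -1.8], [-1.8, -1.7], [-1.9, -1.6], [-1.9, -1.6]]
```

Call:
drive_tool(commands=[[-1.7,-1.8,0,0,0,0,1],[-1.8,-1.7,0,0,0,0,1]])

```text
clock: 19.75
ee_pos: [0.6233, 0.1068, 0.1462]
ee_rot: [-0.515, 1.567, -1.841]
force: [-4.0, -2.2, 0.9]
grip_width: 0.262
```

Call:
drive_tool(commands=[[-1.9,-1.7,0,0,0,0,1],[-1.9,-1.6,0,0,0,0,1]])

```text
clock: 20.0
ee_pos: [0.6194, 0.1036, 0.1462]
ee_rot: [-0.517, 1.567, -1.843]
force: [-4.6, -2.0, 0.5]
grip_width: 0.264
```

```bash
python3 arc.py 6 2.5
python3 - <<'E'
from h import *
im=viewer.get_image("scene"); cv2.imwrite("pics/s10z.png",cv2.resize(im[170:270,250:350],None,fx=6,fy=6,interpolation=3))
E
```

```text
angle -52.2 crank -2.09 r 73.3  Frad -1.2 Fcw 4.8 Fz 0.5 z 0.1462
[[-1.9, -1.6], [-1.9, -1.6], [-2.0, -1.5], [-2.0, -1.4], [-2.1, -1.4], [-2.1, -1.3]]
```

View pics/s10z.png

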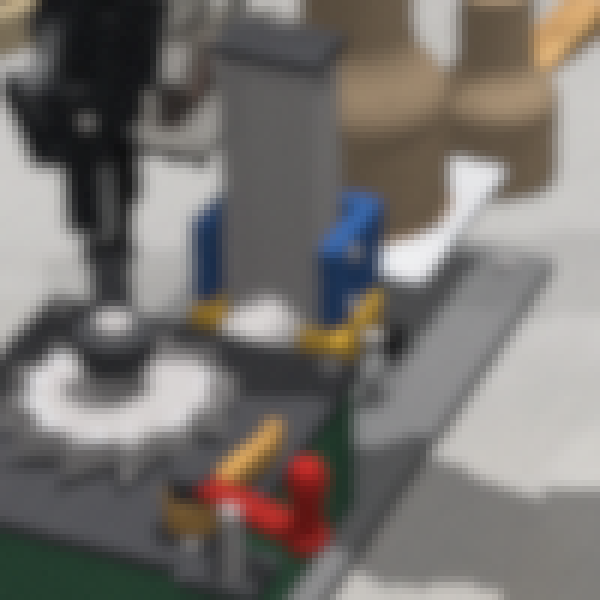

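Call:
drive_tool(commands=[[-1.9,-1.5,0,0,0,0,1],[-1.9,-1.4,0,0,0,0,1]])

```text
clock: 20.3
ee_pos: [0.6159, 0.1009, 0.1462]
ee_rot: [-0.352, 1.568, -1.678]
force: [-4.8, -1.1, 1.9]
grip_width: 0.267
```

Call:
drive_tool(commands=[[-2.0,-1.4,0,0,0,0,1],[-2.0,-1.3,0,0,0,0,1]])

```text
clock: 20.55
ee_pos: [0.6119, 0.0983, 0.1461]
ee_rot: [-0.373, 1.568, -1.698]
force: [-3.9, -3.0, 2.2]
grip_width: 0.263
```

```bash
python3 arc.py 6 2.5
```

```text
angle -59.4 crank -2.21 r 73.4  Frad 0.5 Fcw 4.9 Fz 2.2 z 0.1461
[[-2.1, -1.4], [-2.1, -1.3], [-2.2, -1.2], [-2.2, -1.2], [-2.2, -1.1], [-2.3, -1.0]]
```

Call:
drive_tool(commands=[[-2.1,-1.2,0,0,0,0,1],[-2.1,-1.2,0,0,0,0,1]])

```text
clock: 20.8
ee_pos: [0.6086, 0.0964, 0.1462]
ee_rot: [0.513, 1.568, -0.812]
force: [-0.6, -0.5, -0.5]
grip_width: 0.266
```

Call:
drive_tool(commands=[[-2.2,-1.1,0,0,0,0,1],[-2.2,-1.1,0,0,0,0,1]])

```text
clock: 21.05
ee_pos: [0.608, 0.0962, 0.1464]
ee_rot: [1.562, 1.56, 0.238]
force: [10.3, 2.3, -6.8]
grip_width: 0.263
```

```bash
python3 arc.py 6 2.5
```

```text
angle -62.8 crank -2.27 r 73.4  Frad 2.7 Fcw -10.2 Fz -6.8 z 0.1464
[[-2.2, -1.3], [-2.2, -1.2], [-2.2, -1.1], [-2.3, -1.0], [-2.3, -1.0], [-2.3, -0.9]]
```

Stop reached: the load pull vanished at about -2.27 rad and then turned to 10 N the other way. I'll relieve the command and check.

Call:
drive_tool(commands=[[2,1,0,0,0,0,1],[1.7,0.8,0,0,0,0,1],[0,0,0,0,0,0,1]])

```text
clock: 21.42
ee_pos: [0.6085, 0.0965, 0.1461]
ee_rot: [0.856, 1.568, -0.469]
force: [1.7, -2.7, 4.9]
grip_width: 0.266
```

```bash
python3 arc.py 1 2.5
python3 - <<'E'
from h import *
im=viewer.get_image("scene"); cv2.imwrite("pics/s11z.png",cv2.resize(im[170:270,250:350],None,fx=6,fy=6,interpolation=3))
im=viewer.get_image("wrist"); cv2.imwrite("pics/w11.png",im)
E
```

```text
angle -62.4 crank -2.27 r 73.4  Frad 3.2 Fcw -0.2 Fz 4.9 z 0.1461
[[-2.2, -1.3]]
```

View pics/s11z.png

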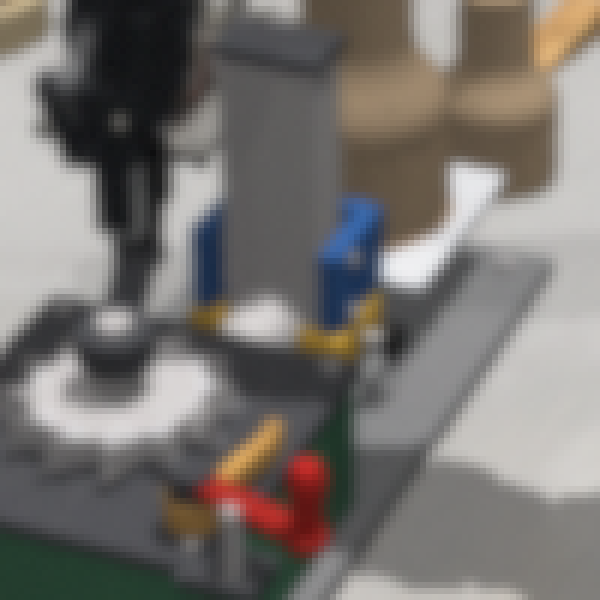

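View pics/w11.png

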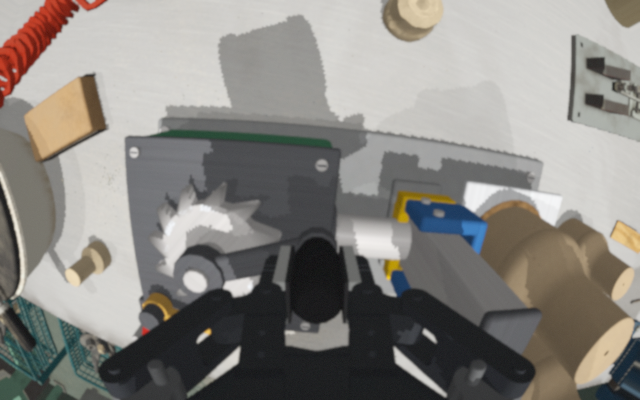

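Call:
drive_tool(commands=[[0,0,0,0,0,0,0.3],[0,0,0,0,0,0,0.25],[0,0,0,0,0,0,0.2],[0,0,0,0,0,0,0.2]])

```text
clock: 22.02
ee_pos: [0.6069, 0.0977, 0.1447]
ee_rot: [-2.018, 1.57, 2.941]
force: [-0.3, 0.1, 0.6]
grip_width: 0.397
```

```bash
python3 arc.py 1 2.5
python3 - <<'E'
from h import *
im=viewer.get_image("wrist"); cv2.imwrite("pics/w12.png",im)
E
```

```text
angle -63.1 crank -2.28 r 71.6  Frad -0.3 Fcw 0.2 Fz 0.6 z 0.1447
[[-2.2, -1.2]]
```

View pics/w12.png

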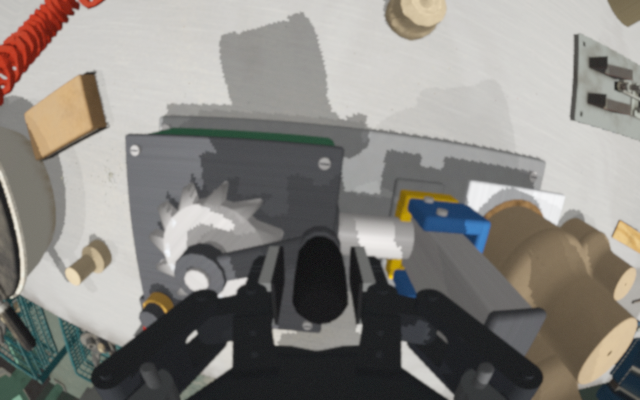

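The jaws are open with gaps on both sides, and the knob stands still. I'll withdraw upward.

Call:
drive_tool(commands=[[0,0,10,0,0,0,0.2],[0,0,25,0,0,0,0.2],[0,0,40,0,0,0,0.2],[0,0,50,0,0,0,0.2],[0,0,50,0,0,0,0.2],[-40,30,20,0,0,0,0.2],[-50,40,0,0,0,0,0.2],[0,0,0,0,0,0,0.2]])

```text
clock: 23.08
ee_pos: [0.5146, 0.1717, 0.342]
ee_rot: [1.619, 1.569, 0.305]
force: [0.6, 0.0, 0.4]
grip_width: 0.4
```

```bash
python3 - <<'E'
from h import *
s=status.sense(); print(s['ee_pos'],s['force'],s['clock'])
im=viewer.get_image("scene"); cv2.imwrite("pics/s13z.png",cv2.resize(im[130:300,200:400],None,fx=4,fy=3.5,interpolation=3)[:600])
T=wrist_T(); im=viewer.get_image("wrist"); cv2.imwrite("pics/w13.png",im)
for l,z in (("knob_mid",.163),("peg_mid",.135),("pawl_nose",.11)):
    for r in nets.mark_of(l,"wrist")[:2]: print(l,round(r['conf'],2),np.round(r['position'],1),w_at_z(T,r['position'],z).round(4))
E
```

```text
[0.51463008 0.171706   0.34203429] [0.55153307 0.03411061 0.35575957] 23.075
knob_mid 0.68 [403.5 113.1] [0.6093 0.0976 0.163 ]
peg_mid 0.56 [262.3 223.3] [0.4391 0.2172 0.135 ]
pawl_nose 0.53 [324.8 183.7] [0.5003 0.1533 0.11  ]
```

View pics/s13z.png

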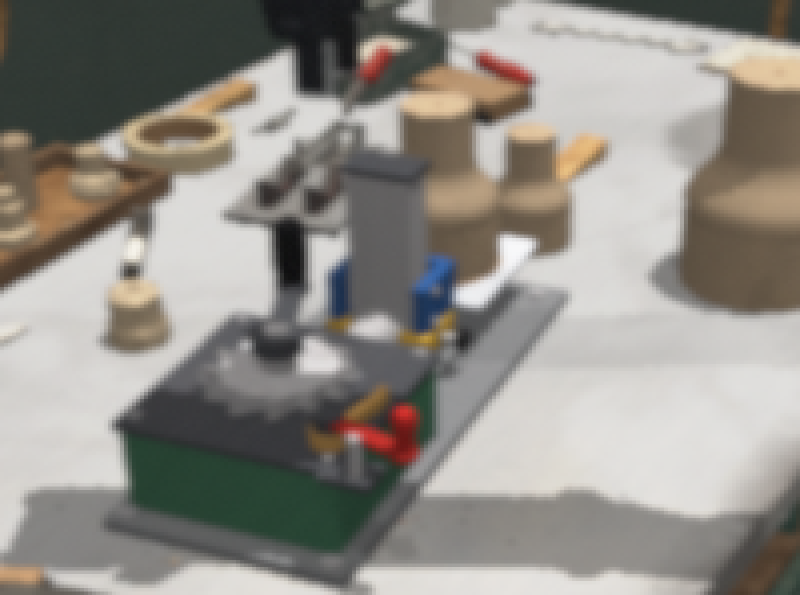

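View pics/w13.png

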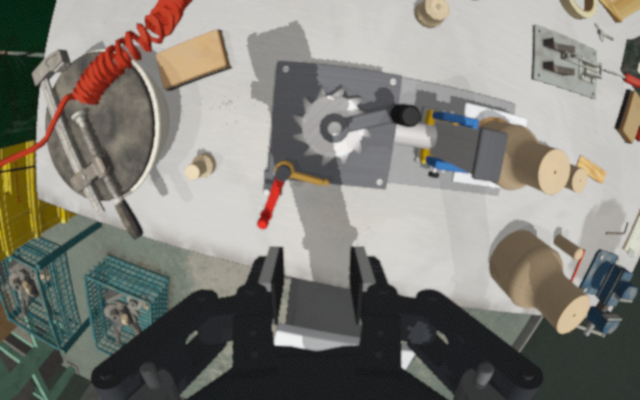

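The knob has not moved since release (0.609, 0.098). The core stands on its plate, the carriage rests on the collar, and the lever is over with the pawl out. Handing in.

```bash
python3 -c "
from plant import hand_in
print(hand_in())"
```

```text
the job is handed in; nothing more can be done
None
```

The core is down: the lift stands on its yellow stop collar and the job is handed in at about 23 s of the 72 s allowed.

- **Pawl lever:** I pinched the red peg and swung it over to about 0.6 rad, against the stop pin. My readings at the peg stayed at about 13 N or less.
- **Pawl release:** I wound the crank up about 0.25 rad, and the pictures showed the pawl clear of the wheel.
- **Lowering:** I let the crank back in hand along its arc, with about 5–6 N of pull on it throughout. At about -2.27 rad (roughly 45 mm down) the pull vanished.
- **At the stop:** Before I felt the stop, my last step pressed on it with about 10 N, under the 20 N limit. I took that back to zero before opening the jaws.

**Last checks:**
- After release the knob stayed where it was, at about (0.609, 0.098).
- The carriage sits on the collar, and the core stands upright on its plate.
- The lever is over with the pawl out, and the neighbouring things look untouched.
- The arm is clear with no force on it.

**Disagreements:** The first peg estimates from the fixed cameras were about 1 cm apart, and the wrist camera settled it. The crank radius read 73.3 mm instead of 75 mm on the far side, which points to a 1–2 mm error in my axis position and did no harm.

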